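# Find the loose bolt of the optical instrument and hold its cap open

### The job

Protect the instrument's lens first: set the blue cover into the round lens pocket, rim down and knob up, fully seated, and let go of it. Then tap the three bolt heads down from above until you find the loose one, which drops under the fingertip and stays down, and lift that bolt's yellow hinged cap by its red ball to about 55 degrees (at least 45) so that a colleague can get at the bolt. Finish while still holding the cap open: do not let go, keep the other two caps shut, leave the cover seated and do not disturb the spray bottle, the screwdriver or the eyepiece.

Things in the scene. Friction and masses are not known exactly. Their poses are not given: they have to be found in the camera images.
- instrument: White instrument housing fixed on the bench, 120 x 370 mm and 50 mm high (flat top deck 50 mm above the bench; a black eyepiece tube sticks out 48 mm from its -y end, top 50 mm above the bench). Origin: centre of its underside; x across it, away from the robot; y along its length. The lens pocket is near its +y end, the three bolts stand in a row along y, 85 mm apart.
- lens_pocket (a point): Centre of the floor of the round lens pocket: 53 mm across, 10 mm deep, its mouth flush with the deck; a greenish lens shows at the bottom. z points up.
- cover: Loose blue lens cover, 40 g: a shallow round cap, 46 mm across and 13 mm high, hollow beneath its rim, with an upright round knob 16 mm across and 24 mm tall standing on its top (37 mm high in all). It starts on the bench, rim down. Origin: centre of the rim's lower edge; z points up through the knob. Fully seated, its origin lies at point lens_pocket and its top 3 mm above the deck.
- bolt_1_head (a point): Centre of the top of steel bolt head 1 (17 mm across), at the start 28 mm above the deck and 18 mm above the cap plate around it.
- bolt_2_head (a point): Centre of the top of steel bolt head 2 (17 mm across), at the start 28 mm above the deck and 18 mm above the cap plate around it.
- bolt_3_head (a point): Centre of the top of steel bolt head 3 (17 mm across), at the start 28 mm above the deck and 18 mm above the cap plate around it.
- bolt_1 (a joint): How far bolt 1 has sunk, in m: 0 at the start. Tight: it stays at 0 (under 2 mm) when tapped. Loose: it slides down 0.008 under a steady push of about 2 N, stops there, and stays down. Exactly one of the three is loose, a different one each time, and they look alike. Tap it all the way: it counts when over 6 mm down.
- bolt_2 (a joint): How far bolt 2 has sunk, in m: 0 at the start. Tight: it stays at 0 (under 2 mm) when tapped. Loose: it slides down 0.008 under a steady push of about 2 N, stops there, and stays down. Exactly one of the three is loose, a different one each time, and they look alike. Tap it all the way: it counts when over 6 mm down.
- bolt_3 (a joint): How far bolt 3 has sunk, in m: 0 at the start. Tight: it stays at 0 (under 2 mm) when tapped. Loose: it slides down 0.008 under a steady push of about 2 N, stops there, and stays down. Exactly one of the three is loose, a different one each time, and they look alike. Tap it all the way: it counts when over 6 mm down.
- cap_1: Yellow hinged cap of bolt 1, 60 g: plate 40 (x) by 36 (y) by 4 mm with a 25 mm hole for the bolt head and an 8 mm wide tongue with a red ball; falls shut by itself. Origin: on the hinge axis (its y), 28 mm to the -x side of the bolt, 8 mm above the deck. Axes as the instrument's when shut; opens 0 to 77 degrees, +x end swinging up and back to -x, its z leaning by that angle.
- cap_2: Yellow hinged cap of bolt 2, 60 g: plate 40 (x) by 36 (y) by 4 mm with a 25 mm hole for the bolt head and an 8 mm wide tongue with a red ball; falls shut by itself. Origin: on the hinge axis (its y), 28 mm to the -x side of the bolt, 8 mm above the deck. Axes as the instrument's when shut; opens 0 to 77 degrees, +x end swinging up and back to -x, its z leaning by that angle.
- cap_3: Yellow hinged cap of bolt 3, 60 g: plate 40 (x) by 36 (y) by 4 mm with a 25 mm hole for the bolt head and an 8 mm wide tongue with a red ball; falls shut by itself. Origin: on the hinge axis (its y), 28 mm to the -x side of the bolt, 8 mm above the deck. Axes as the instrument's when shut; opens 0 to 77 degrees, +x end swinging up and back to -x, its z leaning by that angle.
- cap_1_knob (a point): Centre of the red ball (16 mm across) by which cap 1 is lifted: in the cap's own axes 68 mm along x and 18 mm along z from the hinge axis; when shut it is 26 mm above the deck. The ball stands on a 6 mm stalk and can turn between fingers that close along the hinge axis, so the hand may stay pointing down.
- cap_2_knob (a point): Centre of the red ball (16 mm across) by which cap 2 is lifted: in the cap's own axes 68 mm along x and 18 mm along z from the hinge axis; when shut it is 26 mm above the deck. The ball stands on a 6 mm stalk and can turn between fingers that close along the hinge axis, so the hand may stay pointing down.
- cap_3_knob (a point): Centre of the red ball (16 mm across) by which cap 3 is lifted: in the cap's own axes 68 mm along x and 18 mm along z from the hinge axis; when shut it is 26 mm above the deck. The ball stands on a 6 mm stalk and can turn between fingers that close along the hinge axis, so the hand may stay pointing down.
- spray: Bystander: amber bottle, 44 mm across, 100 mm tall. Origin: centre of its underside.
- driver: Bystander: orange screwdriver lying on the bench, 160 mm long. Origin: under its middle; x along it.
- ocular: Bystander: black spare eyepiece standing on the bench, 42 mm across, 50 mm tall. Origin: centre of its underside.
Not all that is in view belongs to the job. Several things look just like the cover: the one meant starts nearest to the robot's base.

How it is judged (in metres and radians):
On the way, in this order (a step that is already met when the one before it is completed fails the run):
1. the cover sits in the lens pocket, rim down, and is released (horizontal distance between cover and lens_pocket below 0.005 m and z of cover in the frame of lens_pocket below 0.0025 m and angle between cover's own z axis and vertical below 0.1 rad and contact force between the fingers and cover below 0.05 N), for 0.2 s.
2. the loose bolt has been tapped down (value of joint any of bolt_1, bolt_2, bolt_3 above 0.006 m), for 0.1 s.
At the end, for the whole second after the job is handed in: Loose bolt down over 6 mm; fingers hold its cap still, open over 0.7 rad (40 degrees); other caps under 0.15 rad; cover seated in the pocket (5 mm sideways, 2.5 mm off the floor, 0.1 rad tilt); bystanders within 30 mm of their start (horizontal distance between cover and lens_pocket below 0.005 m and z of cover in the frame of lens_pocket below 0.0025 m and angle between cover's own z axis and vertical below 0.1 rad and ((value of joint bolt_1 above 0.006 m and angle between cap_1's own z axis and vertical above 0.7 rad and contact force between the fingers and cap_1 above 0.2 N and angular speed of cap_1 below 0.2 rad/s and angle between each of cap_2, cap_3's own z axis and vertical below 0.15 rad) or (value of joint bolt_2 above 0.006 m and angle between cap_2's own z axis and vertical above 0.7 rad and contact force between the fingers and cap_2 above 0.2 N and angular speed of cap_2 below 0.2 rad/s and angle between each of cap_1, cap_3's own z axis and vertical below 0.15 rad) or (value of joint bolt_3 above 0.006 m and angle between cap_3's own z axis and vertical above 0.7 rad and contact force between the fingers and cap_3 above 0.2 N and angular speed of cap_3 below 0.2 rad/s and angle between each of cap_1, cap_2's own z axis and vertical below 0.15 rad)) and distance of each of spray, driver, ocular from where it was at the start of the episode below 0.03 m); the arm keeps its last pose, push and grip.
It fails at once if the cap of a bolt that has not been found loose is lifted (more than 0.35 rad) ((angle between cap_1's own z axis and vertical above 0.35 rad and value of joint bolt_1 below 0.004 m) or (angle between cap_2's own z axis and vertical above 0.35 rad and value of joint bolt_2 below 0.004 m) or (angle between cap_3's own z axis and vertical above 0.35 rad and value of joint bolt_3 below 0.004 m)).
It fails at once if a bystander is pushed more than 30 mm or tipped (distance of any of spray, driver, ocular from where it was at the start of the episode above 0.03 m or angle between any of spray, ocular's own z axis and vertical above 0.5 rad).
It also fails if it takes over 67 s, if anything falls off the work surface, if the arm or the gripper's body presses on something with over 40 N, if the wrist force passes 120 N, or if a joint passes its speed limit or range.

### The arm

A 6-joint arm with a two-finger parallel gripper is mounted at the origin on the work surface. World frame = base frame: x ahead of the robot, y to its left, z up, the work surface at z = 0. Lengths are in mm, angles in rad, forces in N, time in s.
With the tool pointing down it reaches from about 350 to 925 mm from the base axis. Payload 6.4 kg.
Tool frame: the origin (TCP) lies midway between the tips of the shut fingers; the grasp point (between the pads) lies 19 mm behind it (bot.grip_point_offset is the distance from the TCP to the grasp point, in mm); z points along the fingers, y is the direction in which the jaws open and shut (so a half turn about z gives the same grasp; the last joint's range is limited). The gripper opens to 85 mm and grips with 20 to 120 N. Pads are 22 mm wide; open, the fingers measure 114 mm over their backs; the gripper's body (76 mm by 85 mm) begins 54 mm behind the grasp point. The pads swing forward as they close: fully open they stand 13 mm farther back than shut.
Start: joints at [0.93, 0.245, 1.558, -0, 1.339, -0.174], TCP at [292.519, 580.471, 231.29] pointing down, gripper open.
Joint ranges: [-3.13, 3.13], [-1.02, 2.26], [0.13, 2.54], [-0.95, 4.09], [0.21, 2.88], [-2.74, 2.74]. Speed limits (rad/s): [2.57, 2.57, 3.14, 3.14, 3.14, 3.14].

### API

Orientations are given as [roll, pitch, yaw] about the fixed x, y, z axes, in that order (R = Rz(yaw) Ry(pitch) Rx(roll)).
In Python, from rig import bot gives the robot as it stands.
- The arm moves only by the tool carry_out, never from a script. Its argument "increments" is a list of rows, each an object with "delta_pos": the shift along the tool's x, y, z in cm, a list of three; "yaw": the turn about the tool's z in rad. In form: [{"delta_pos": [dx, dy, dz], "yaw": yaw}, ...]. A call has 1 to 10 rows; each row shifts and turns the commanded pose from where the row before left it, along the tool's axes as they then stand; what a row does not reach is not made up. A row lasts 1/10 s, in which the tool goes at most 50 mm and 8.59 degrees, less where a joint would pass 70% of its speed; a pose out of reach is approached as far as the arm can. A call with a gripper value outside its range is refused whole. "hand" is the finger opening in cm, from 0 to 8.54, set as the call begins (left out, the last holds). The fingers move at their own pace and stop on an object; "squeeze" is the grip in N (left out, the last holds). Time passes only in rows, so rows that do not move let the fingers close. It gives the time, the measured TCP pose, the force and the opening at its end, in the units of the state.
- bot.read_state(): the state, without advancing time (a new reading comes with each control period).
- bot.read_camera(name): name is "side" or "top"; returns a dict with "frame" (420x560x3 uint8, red, green, blue), "fx", "fy", "cx", "cy" (pixels), "k1" (the pictures are not rectified: a ray, as slopes to the right and down, at radius r is drawn at 1 + k1 r^2 times it, then the intrinsics apply), "origin" and "attitude" of the camera in the world. Camera axes: x right, y up, looking along -z (the intrinsics and any distortion apply to the point x, -y, -z); pixel columns grow to the right and rows downward; lengths in mm; the calibration is good to about 2 mm. A picture is of the moment at which its call begins. There is no depth.
- bot.close_job(): hands the job in, once; it reports no verdict.
The state is a dict: "clock": time; "qpos": joint angles; "dq": joint speeds; "joint_efforts": joint torques, N m; "tcp_pos": TCP position; "orientation": TCP orientation; "wrist_force": force on the tool from outside, world axes, zero at the start; "torque": the same for the moment, N m; "opening": finger opening in mm.
Only numpy, scipy, OpenCV 4.12 (cv2) and the standard library are available. Lean on these libraries where they do the work, as an engineer would, in place of code of your own. Each camera call takes 0.05 s, during which the arm holds its last target. There are 200 camera calls.

## Working session

There is one attempt and no reset: what is moved stays moved. The work goes in short steps, Python scripts to look and compute and a tool call to move; the robot and the scene stay as the last step left them, time stands still between calls to the robot, and variables do not carry over. Pictures are saved under pics/ and viewed, about 8 in all and at most 12, crops included, and the job is handed in when it is done.

Besides the shell and the picture viewer there is one more tool, called in YAML: its name, and indented under it one key for each argument. carry_out: Moves the arm, as the interface text tells. Its arguments: {"type":"object","properties":{"increments":{"type":"array"},"hand":{"type":"number"},"squeeze":{"type":"number"}},"required":["increments"]}

```bash
mkdir -p pics; ls; cat > h.py <<'E'
import numpy as np, cv2
from rig import bot
from scipy.spatial.transform import Rotation as R
def cam(n,save=None):
    c=bot.read_camera(n)
    if save: cv2.imwrite('pics/'+save,c['frame'][:,:,::-1])
    return c
def Rc(c):
    a=np.array(c['attitude'],float)
    return a if a.shape==(3,3) else R.from_euler('xyz',a).as_matrix()
def ray(c,u,v):
    d=np.array([(u-c['cx'])/c['fx'],(v-c['cy'])/c['fy']]);s=d.copy()
    for _ in range(20): s=d/(1+c['k1']*(s@s))
    return Rc(c)@np.array([s[0],-s[1],-1.])
def atz(c,u,v,z):
    r=ray(c,u,v);o=np.array(c['origin'],float);return o+r*(z-o[2])/r[2]
def proj(c,p):
    q=Rc(c).T@(np.array(p,float)-np.array(c['origin']));s=np.array([q[0],-q[1]])/-q[2]
    s=s*(1+c['k1']*(s@s));return np.array([c['fx']*s[0]+c['cx'],c['fy']*s[1]+c['cy']])
def tri(c1,p1,c2,p2):
    o1,o2=np.array(c1['origin']),np.array(c2['origin']);a,b=ray(c1,*p1),ray(c2,*p2)
    s=np.linalg.lstsq(np.c_[a,-b],o2-o1,rcond=None)[0]
    x,y=o1+a*s[0],o2+b*s[1];return (x+y)/2,np.linalg.norm(x-y)
E
python3 - <<'E'
from h import *
a=cam('side','s0.png');b=cam('top','t0.png')
for c in(a,b):print({k:v for k,v in c.items() if k!='frame'})
print(bot.read_state())
cv2.imwrite('pics/both.png',np.vstack([a['frame'],b['frame']])[:,:,::-1])
E
```

```text
pics
{'fx': 490.5629445430598, 'fy': 490.5629445430598, 'cx': 285.5389816061591, 'cy': 215.5934044714175, 'k1': -0.07453016044214959, 'origin': array([-214.7811869 , -616.99967915,  750.2574503 ]), 'attitude': array([ 0.98765412, -0.00565495, -0.81372303])}
{'fx': 495.5325768805685, 'fy': 495.5325768805685, 'cx': 282.73031461413456, 'cy': 213.0725877262351, 'k1': -0.11262333334417199, 'origin': array([ 479.06627967,   38.12689843, 1189.58557105]), 'attitude': array([ 0.02245677,  0.02940086, -1.56715157])}
{'clock': 0.1, 'qpos': array([ 9.29903294e-01,  2.45725973e-01,  1.55889225e+00, -1.02865988e-05,
        1.33868034e+00, -1.74103706e-01]), 'dq': array([ 1.29451820e-03, -1.44869468e-03, -3.18064963e-03,  1.12221684e-03,
        1.11842895e-05,  1.69045202e-03]), 'joint_efforts': array([ 9.00954237e-04, -4.30671751e+01, -3.27127826e+01, -2.11009160e-05,
        2.78142936e-03,  1.28688473e-06]), 'tcp_pos': array([292.21255008, 580.05903373, 230.30211469]), 'orientation': array([-3.13991081e+00, -2.85650445e-04,  2.67480546e+00]), 'wrist_force': array([0.52124361, 0.15876053, 0.77769237]), 'torque': array([-0.0186235 , -0.01775984, -0.01033689]), 'opening': 85.86579431640571}
```

View pics/s0.png

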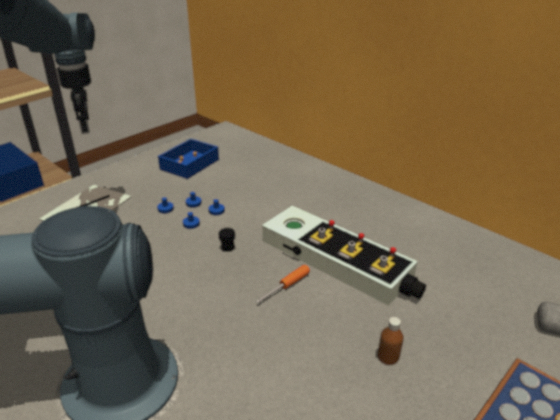

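View pics/t0.png

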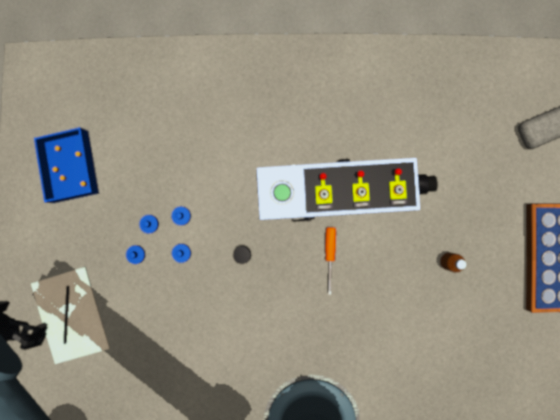

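Top view: the cover candidates are four blue caps at (149,224), (181,215), (136,254) and (181,253). The green lens is at (282,192), the bolts at x≈324/361/398 and the red balls just above them. The side view shows the caps at (165,205), (193,199), (191,220) and (216,206).

```bash
cat >> h.py <<'E'
def blobs(img,lo,hi,mina=8):
    m=cv2.inRange(cv2.cvtColor(img,cv2.COLOR_RGB2HSV),lo,hi)
    n,l,st,ce=cv2.connectedComponentsWithStats(m)
    return [(ce[i].round(2),st[i].tolist()) for i in range(1,n) if st[i,4]>=mina]
E
python3 - <<'E'
from h import *
a=cam('side');b=cam('top')
S={'blue':((105,150,60),(125,255,255)),'red':((0,180,90),(4,255,255)),'red2':((174,180,90),(180,255,255)),'green':((45,60,60),(85,255,255)),'yel':((22,150,100),(32,255,255)),'or':((5,180,60),(15,255,255))}
for k,(lo,hi) in S.items():
    for n,c in(('side',a),('top',b)):
        for ce,st in blobs(c['frame'],lo,hi):
            if 120<ce[0]<430 and 140<ce[1]<300: print(k,n,ce,st,atz(c,*ce,{'blue':13,'red':76,'red2':76,'green':40,'yel':60}.get(k,10)).round(1))
A=cv2.resize(a['frame'][180:310,140:440],None,fx=2.6,fy=2.6,interpolation=cv2.INTER_CUBIC)[:,:780]
B=cv2.resize(b['frame'][150:270,120:440],None,fx=2.4375,fy=2.4375,interpolation=cv2.INTER_CUBIC)
cv2.imwrite('pics/c1.png',B[:,:,::-1][:, :]);
cv2.imwrite('pics/c2.png',np.vstack([A[:300],B[:, :780]])[:,:,::-1])
print(A.shape,B.shape)
E
```

```text
blue side [188.11 158.15] [159, 141, 59, 36, 1257] [628.1 619.5  13. ]
blue side [193.09 200.68] [187, 193, 13, 14, 110] [473.3 391.7  13. ]
blue side [164.87 206.17] [158, 199, 14, 13, 117] [399.9 425.8  13. ]
blue side [216.28 208.02] [210, 200, 14, 14, 123] [494.2 313.5  13. ]
blue side [190.63 221.19] [184, 213, 15, 15, 134] [404.  312.5  13. ]
blue top [180.5 215.5] [172, 207, 18, 18, 252] [498.8 318.5  13. ]
blue top [148.46 223.71] [140, 215, 18, 18, 247] [478.7 397.1  13. ]
blue top [180.83 252.75] [172, 244, 18, 18, 248] [409.4 317.1  13. ]
blue top [135.   254.21] [127, 246, 17, 18, 248] [404.8 430.   13. ]
red side [331.23 222.77] [330, 221, 4, 5, 13] [585.1 -20.2  76. ]
red side [360.57 235.71] [359, 234, 4, 5, 14] [ 590.8 -104.5   76. ]
red side [392.4  249.93] [391, 248, 4, 5, 15] [ 596.  -189.8   76. ]
red top [398.21 170.85] [395, 168, 7, 7, 33] [ 599.9 -189.    76. ]
red top [360.27 173.17] [357, 171, 7, 5, 30] [ 594.3 -103.3   76. ]
red top [322.5  175.38] [319, 173, 8, 6, 32] [589.1 -18.3  76. ]
green side [293.5  224.67] [287, 222, 14, 6, 72] [554.   75.9  40. ]
green top [281.59 192.04] [274, 185, 16, 15, 197] [553.7  74.9  40. ]
yel side [322.38 235.71] [311, 228, 21, 15, 120] [546.  -25.6  60. ]
yel side [352.11 249.63] [340, 242, 23, 15, 131] [ 551.3 -110.9   60. ]
yel side [383.79 264.65] [372, 256, 23, 17, 147] [ 555.9 -195.6   60. ]
yel top [397.12 188.38] [389, 175, 18, 25, 291] [ 561.5 -189.6   60. ]
yel top [360.24 190.52] [352, 177, 18, 25, 287] [ 556.3 -105.2   60. ]
yel top [323.16 192.94] [315, 180, 18, 24, 287] [550.5 -20.6  60. ]
or side [295.42 275.69] [282, 266, 27, 22, 243] [436.  -39.3  10. ]
or top [329.91 243.69] [326, 228, 10, 33, 198] [433.  -39.5  10. ]
(338, 780, 3) (292, 780, 3)
```

View pics/c2.png

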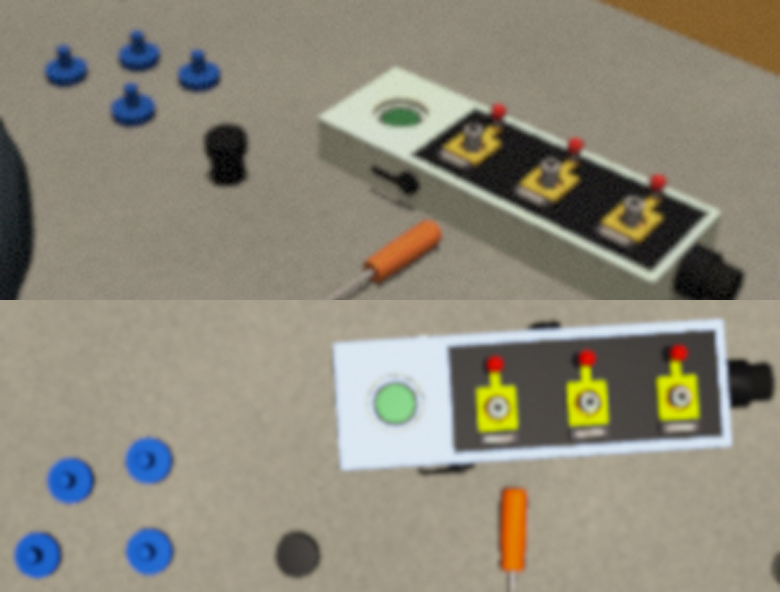

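Of the four look-alike caps, the one at top pixel (181,253), about (409,317) mm, is nearest the base at 517 mm. The next nearest is 590 mm away. The crop confirms an isolated blue cap with its knob up. Next I'll triangulate the heights.

```bash
python3 - <<'E'
from h import *
a=cam('side');b=cam('top')
for s,t in(((331.23,222.77),(322.5,175.38)),((360.57,235.71),(360.27,173.17)),((392.4,249.93),(398.21,170.85)),((190.63,221.19),(180.83,252.75))):
    p,e=tri(a,s,b,t);print(p.round(1),e.round(1))
# bright bolt tops / knob tops: dark centre etc -> compare projections
for z in (0,13,37): print(z,proj(a,(409,316,z)).round(1),proj(b,(409,316,z)).round(1))
# fits: lens pocket rim ellipse predicted
print(proj(a,(553.7,75,40)),proj(a,(553.7,75,50)),proj(b,(553.7,75,40)))
# deck outline in top
g=b['frame'].astype(int); m=((g.min(2)>170)).astype(np.uint8)[140:240,240:440]
print(cv2.minAreaRect(np.argwhere(m)[:,::-1].astype(np.float32)+[240,140]) if 0 else cv2.boxPoints(cv2.minAreaRect((np.argwhere(m)[:,::-1]+[240,140]).astype(np.float32))))
bx=cv2.boxPoints(cv2.minAreaRect((np.argwhere(m)[:,::-1]+[240,140]).astype(np.float32)))
print([atz(b,*q,50).round(1) for q in bx])
E
```

```text
[589. -18.  73.] 1.1
[ 594.1 -103.1   73.6] 1.3
[ 599.6 -188.8   73.6] 1.7
[408.7 318.7   7.7] 1.1
0 [191.8 223.9] [182.5 252.6]
13 [191.3 219.9] [181.3 252.9]
37 [190.4 212.5] [178.9 253.5]
[293.67236025 224.86544267] [293.73056678 221.6271504 ] [281.52951103 192.02495297]
[[255.39223 166.23218]
 [417.15665 156.3685 ]
 [420.4312  210.07126]
 [258.66678 219.93494]]
[array([612.7, 135.4,  50. ]), array([ 636.6, -238.7,   50. ]), array([ 512.4, -245.5,   50. ]), array([488.6, 127.2,  50. ])]
```

carry_out:
  increments:
    - {"delta_pos": [0, 0, 0], "yaw": -0.13}
    - {"delta_pos": [0, 0, 0], "yaw": -0.13}
    - {"delta_pos": [0, 0, 0], "yaw": -0.13}
    - {"delta_pos": [0, 0, 0], "yaw": -0.14}
  hand: 4.0
  squeeze: 30

```text
clock: 0.7
tcp_pos: [292.5, 580.4, 231.2]
orientation: [-3.141, -0.0, -3.073]
wrist_force: [-0.3, 0.4, -0.3]
opening: 39.7
```

carry_out:
  increments:
    - {"delta_pos": [-0.6, -1.6, 0.8]}
    - {"delta_pos": [-1.1, -3.1, 1.6]}
    - {"delta_pos": [-1.2, -3.3, 1.6]}
    - {"delta_pos": [-1.2, -3.3, 1.6]}
    - {"delta_pos": [-1.2, -3.3, 1.6]}
    - {"delta_pos": [-1.2, -3.3, 1.6]}
    - {"delta_pos": [-1.2, -3.3, 1.6]}
    - {"delta_pos": [-1.2, -3.3, 1.6]}
    - {"delta_pos": [-0.9, -2.5, 1.1]}
    - {"delta_pos": [0, 0, 0]}

```text
$.increments[0]: bad value
```

carry_out:
  increments:
    - {"delta_pos": [-0.6, -1.6, 0.8], "yaw": 0}
    - {"delta_pos": [-1.1, -3.1, 1.6], "yaw": 0}
    - {"delta_pos": [-1.2, -3.3, 1.6], "yaw": 0}
    - {"delta_pos": [-1.2, -3.3, 1.6], "yaw": 0}
    - {"delta_pos": [-1.2, -3.3, 1.6], "yaw": 0}
    - {"delta_pos": [-1.2, -3.3, 1.6], "yaw": 0}
    - {"delta_pos": [-1.2, -3.3, 1.6], "yaw": 0}
    - {"delta_pos": [-1.2, -3.3, 1.6], "yaw": 0}
    - {"delta_pos": [-0.9, -2.5, 1.1], "yaw": 0}
    - {"delta_pos": [0, 0, 0], "yaw": 0}

```text
clock: 1.7
tcp_pos: [407.2, 314.5, 98.6]
orientation: [-3.14, -0.003, -3.082]
wrist_force: [0.0, -0.2, -0.3]
opening: 40.0
```

carry_out:
  increments:
    - {"delta_pos": [0, 0, 1.5], "yaw": 0}
    - {"delta_pos": [0, 0, 1.5], "yaw": 0}
    - {"delta_pos": [0, 0, 1.0], "yaw": 0}
    - {"delta_pos": [0, 0, 0], "yaw": 0}
    - {"delta_pos": [0, 0, 0], "yaw": 0}

```text
clock: 2.2
tcp_pos: [407.5, 317.7, 60.7]
orientation: [3.141, 0.0, -3.078]
wrist_force: [0.3, 0.3, -0.8]
opening: 40.1
```

```bash
python3 - <<'E'
from h import *
for i in range(3):
    a=cam('side');b=cam('top');s=bot.read_state();print(s['clock'],s['tcp_pos'].round(1),s['orientation'].round(3))
q=cv2.resize(np.hstack([a['frame'][150:250,140:280],b['frame'][200:300,110:250]]),None,fx=2.85,fy=2.85,interpolation=cv2.INTER_CUBIC)
cv2.imwrite('pics/c3.png',q[:,:,::-1])
E
```

```text
2.3 [407.9 317.8  61.2] [ 3.141e+00  2.000e-03 -3.078e+00]
2.4 [407.9 317.6  61.1] [ 3.141e+00  1.000e-03 -3.078e+00]
2.5 [407.7 317.4  60.8] [ 3.141e+00  1.000e-03 -3.078e+00]
```

View pics/c3.png

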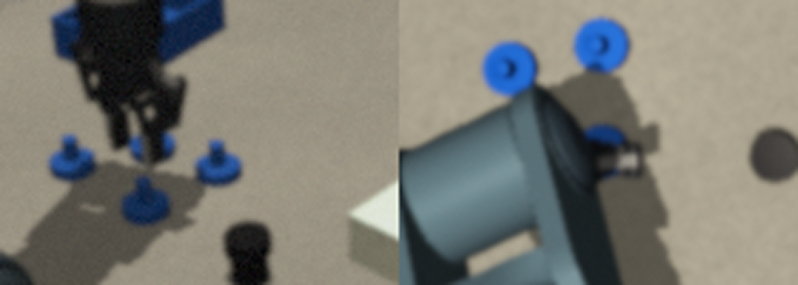

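The side view has the open fingers straddling the air above the target cover (crop 145,205). The top view is blocked by the arm. I'll descend and grip.

carry_out:
  increments:
    - {"delta_pos": [-0.1, 0, 1.5], "yaw": 0}
    - {"delta_pos": [0, 0, 1.5], "yaw": 0}
    - {"delta_pos": [0, 0, 1.0], "yaw": 0}
    - {"delta_pos": [0, 0, 0.5], "yaw": 0}
    - {"delta_pos": [0, 0, 0], "yaw": 0}

```text
clock: 3.0
tcp_pos: [407.5, 316.8, 13.9]
orientation: [-3.141, -0.003, -3.078]
wrist_force: [0.0, -0.1, -0.4]
opening: 40.3
```

carry_out:
  increments:
    - {"delta_pos": [0, 0, 0], "yaw": 0}
    - {"delta_pos": [0, 0, 0], "yaw": 0}
    - {"delta_pos": [0, 0, 0], "yaw": 0}
    - {"delta_pos": [0, 0, 0], "yaw": 0}
    - {"delta_pos": [0, 0, 0], "yaw": 0}
    - {"delta_pos": [0, 0, 0], "yaw": 0}
  hand: 1.0

```text
clock: 3.6
tcp_pos: [408.8, 317.5, 15.8]
orientation: [3.141, 0.001, -3.078]
wrist_force: [-0.6, -0.6, 3.7]
opening: 14.6
```

carry_out:
  increments:
    - {"delta_pos": [0, 0, -1.0], "yaw": 0}
    - {"delta_pos": [0, 0, -2.0], "yaw": 0}
    - {"delta_pos": [0, 0, -2.5], "yaw": 0}
    - {"delta_pos": [0, 0, -2.5], "yaw": 0}
    - {"delta_pos": [0, 0, -2.0], "yaw": 0}
    - {"delta_pos": [0, 0, 0], "yaw": 0}

```text
clock: 4.2
tcp_pos: [410.3, 318.2, 118.7]
orientation: [3.139, 0.006, -3.078]
wrist_force: [0.9, -0.2, -0.1]
opening: 14.6
```

carry_out:
  increments:
    - {"delta_pos": [-0.7, -1.3, 0], "yaw": 0}
    - {"delta_pos": [-1.5, -2.9, 0], "yaw": 0}
    - {"delta_pos": [-1.6, -3.1, 0], "yaw": 0}
    - {"delta_pos": [-1.6, -3.1, 0], "yaw": 0}
    - {"delta_pos": [-1.6, -3.1, 0], "yaw": 0}
    - {"delta_pos": [-1.6, -3.1, 0], "yaw": 0}
    - {"delta_pos": [-1.6, -3.1, 0], "yaw": 0}
    - {"delta_pos": [-1.5, -3.0, 0], "yaw": 0}
    - {"delta_pos": [-0.8, -1.7, 0], "yaw": 0}
    - {"delta_pos": [-0.4, -0.7, 0], "yaw": 0}

```text
clock: 5.2
tcp_pos: [552.8, 73.1, 114.0]
orientation: [3.141, -0.002, -3.081]
wrist_force: [-0.4, 0.2, -0.9]
opening: 14.7
```

carry_out:
  increments:
    - {"delta_pos": [0, 0, 0], "yaw": 0}
    - {"delta_pos": [0, 0, 0], "yaw": 0}

```text
clock: 5.4
tcp_pos: [552.1, 75.7, 114.7]
orientation: [3.141, -0.001, -3.078]
wrist_force: [-0.6, 0.3, -0.8]
opening: 14.8
```

```bash
python3 - <<'E'
from h import *
P=[]
for i in range(3):
    a=cam('side');b=cam('top');s=bot.read_state();P.append(s['tcp_pos'])
print(np.mean(P,0).round(1),s['orientation'].round(3),s['opening'])
for n,c in(('side',a),('top',b)):
    print(n,[x for x in blobs(c['frame'],(105,150,60),(125,255,255)) if x[0][0]>235])
q=cv2.resize(np.hstack([a['frame'][150:250,220:360],b['frame'][140:240,210:350]]),None,fx=2.85,fy=2.85,interpolation=cv2.INTER_CUBIC)
cv2.imwrite('pics/c4.png',q[:,:,::-1])
E
```

```text
[552.5  75.8 115.2] [ 3.142  0.    -3.077] 14.885798160549541
side [(array([292.25, 203.63]), [286, 192, 15, 17, 100])]
top [(array([557.5, 249. ]), [555, 248, 5, 3, 8]), (array([539.56, 302.33]), [538, 300, 4, 6, 9])]
```

View pics/c4.png

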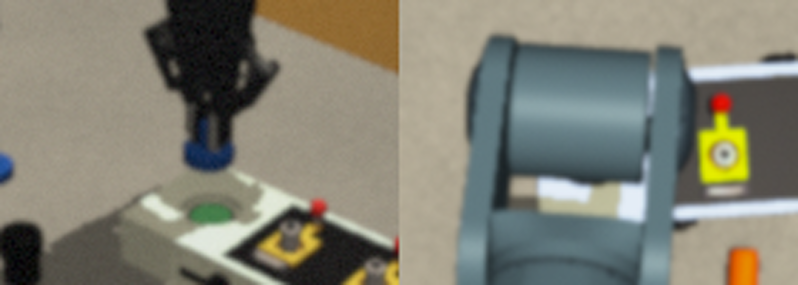

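The cover hangs level above the pocket, at side crop (208,155) over the lens at (210,213). The top view is blocked. Checking the lateral offset by projecting a model disc.

```bash
python3 - <<'E'
from h import *
a=cam('side')
m=cv2.inRange(cv2.cvtColor(a['frame'],cv2.COLOR_RGB2HSV),(105,130,40),(125,255,255))[180:225,275:310]
ys,xs=np.nonzero(m);low=ys+180>203
print('seen u',xs[low].min()+275,xs[low].max()+275,'vmax',ys.max()+180)
t=np.linspace(0,6.28,100)
for x,y,z in((553.5,75.7,99),(551.5,75.7,99),(553.5,73.7,99)):
    P=np.array([proj(a,(x+23*np.cos(k),y+23*np.sin(k),zz)) for k in t for zz in(z,z+13)]);print((x,y),P.min(0).round(1),P.max(0).round(1))
# pocket rim: green lens extent
for z,r in((40,19),(50,26.5)):
    P=np.array([proj(a,(553.7+r*np.cos(k),75+r*np.sin(k),z)) for k in t]);print('pocket',z,P.min(0).round(1),P.max(0).round(1))
print(blobs(a['frame'],(45,60,30),(85,255,255)))
E
```

```text
seen u 286 300 vmax 208
(553.5, 75.7) [284.5 196. ] [303.1 210.3]
(551.5, 75.7) [284.  196.3] [302.6 210.6]
(553.5, 73.7) [285.1 196.3] [303.7 210.6]
pocket 40 [286.2 220.7] [301.1 229.1]
pocket 50 [283.3 215.9] [304.1 227.6]
[(array([293.53, 224.52]), [287, 221, 15, 8, 89])]
```

carry_out:
  increments:
    - {"delta_pos": [-0.08, -0.05, 1.0], "yaw": 0}
    - {"delta_pos": [0, 0, 1.5], "yaw": 0}
    - {"delta_pos": [0, 0, 1.5], "yaw": 0}
    - {"delta_pos": [0, 0, 0.5], "yaw": 0}
    - {"delta_pos": [0, 0, 0.3], "yaw": 0}
    - {"delta_pos": [0, 0, 0.3], "yaw": 0}
    - {"delta_pos": [0, 0, 0], "yaw": 0}

```text
clock: 6.45
tcp_pos: [553.9, 74.4, 64.2]
orientation: [-3.142, -0.0, -3.078]
wrist_force: [0.3, -0.4, -0.3]
opening: 14.8
```

carry_out:
  increments:
    - {"delta_pos": [0, 0, 0.2], "yaw": 0}
    - {"delta_pos": [0, 0, 0.2], "yaw": 0}
    - {"delta_pos": [0, 0, 0.2], "yaw": 0}
    - {"delta_pos": [0, 0, 0], "yaw": 0}

```text
clock: 6.85
tcp_pos: [553.6, 74.5, 58.1]
orientation: [3.142, -0.0, -3.078]
wrist_force: [-0.1, -0.5, -0.6]
opening: 14.9
```

carry_out:
  increments:
    - {"delta_pos": [0, 0, 0.1], "yaw": 0}
    - {"delta_pos": [0, 0, 0.1], "yaw": 0}
    - {"delta_pos": [0, 0, 0], "yaw": 0}

```text
clock: 7.15
tcp_pos: [553.7, 74.5, 56.2]
orientation: [-3.142, -0.0, -3.078]
wrist_force: [-0.7, -1.0, 0.0]
opening: 14.8
```

carry_out:
  increments:
    - {"delta_pos": [0, 0, 0.1], "yaw": 0}
    - {"delta_pos": [0, 0, 0], "yaw": 0}
    - {"delta_pos": [0, 0, 0], "yaw": 0}

```text
clock: 7.45
tcp_pos: [553.9, 74.5, 55.8]
orientation: [-3.142, 0.0, -3.078]
wrist_force: [-3.0, 0.3, 5.7]
opening: 15.0
```

Contact force of 5.7 N at the expected height, so the cover is on the floor. Releasing it and lifting away.

carry_out:
  increments:
    - {"delta_pos": [0, 0, 0], "yaw": 0}
    - {"delta_pos": [0, 0, 0], "yaw": 0}
    - {"delta_pos": [0, 0, 0], "yaw": 0}
    - {"delta_pos": [0, 0, 0], "yaw": 0}
  hand: 4.0

```text
clock: 7.85
tcp_pos: [553.7, 74.5, 55.1]
orientation: [3.142, -0.0, -3.078]
wrist_force: [0.5, 0.2, -0.8]
opening: 40.1
```

carry_out:
  increments:
    - {"delta_pos": [0, 0, -1.0], "yaw": 0}
    - {"delta_pos": [0, 0, -2.0], "yaw": 0}
    - {"delta_pos": [0, 0, -2.5], "yaw": 0}
    - {"delta_pos": [0, 0, -1.5], "yaw": 0}
    - {"delta_pos": [0, 0, 0], "yaw": 0}

```text
clock: 8.35
tcp_pos: [555.8, 74.4, 128.4]
orientation: [-3.141, 0.006, -3.078]
wrist_force: [0.6, 0.3, 0.6]
opening: 40.2
```

```bash
python3 - <<'E'
from h import *
P=[]
for i in range(3):
    a=cam('side');s=bot.read_state();P.append(s['tcp_pos'])
print(np.mean(P,0).round(1),s['orientation'].round(3),s['wrist_force'].round(1))
m=cv2.inRange(cv2.cvtColor(a['frame'],cv2.COLOR_RGB2HSV),(105,130,40),(125,255,255))[180:235,275:310]
ys,xs=np.nonzero(m);print('u',xs.min()+275,xs.max()+275,'v',ys.min()+180,ys.max()+180)
t=np.linspace(0,6.28,100)
P=np.array([proj(a,(553.7+23*np.cos(k),75+23*np.sin(k),53)) for k in t]);print(P.min(0).round(1),P.max(0).round(1),proj(a,(553.7,75,77)))
q=cv2.resize(a['frame'][170:270,230:370],None,fx=4,fy=4,interpolation=cv2.INTER_CUBIC)
cv2.imwrite('pics/c5.png',q[:,:,::-1])
E
```

```text
[553.8  74.5 125.4] [ 3.141e+00 -2.000e-03 -3.078e+00] [ 0.4 -0.6 -0.3]
u 286 301 v 214 226
[284.7 215.7] [302.8 225.8] [293.89004972 212.73897356]
```

View pics/c5.png

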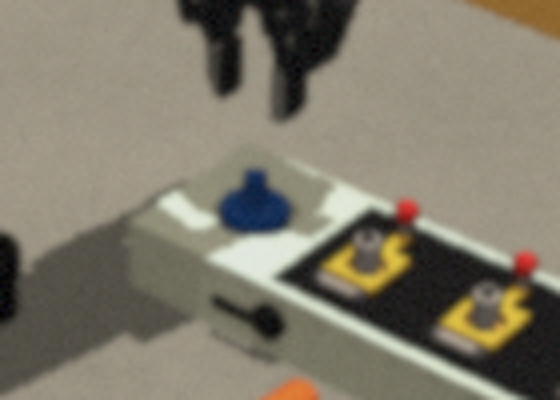

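The cover sits flat in the pocket at crop (255,205), its outline matching the seated model within about 1 px. Next, tap the bolt nearest the pocket.

carry_out:
  increments:
    - {"delta_pos": [0.1, -1.5, 0], "yaw": 0}
    - {"delta_pos": [0.3, -2.5, 0], "yaw": 0}
    - {"delta_pos": [0.3, -2.5, 0], "yaw": 0}
    - {"delta_pos": [0.3, -2.0, 0.5], "yaw": 0}
    - {"delta_pos": [0.07, -0.96, 1.0], "yaw": 0}
    - {"delta_pos": [0, 0, 1.0], "yaw": 0}
    - {"delta_pos": [0, 0, 1.0], "yaw": 0}
    - {"delta_pos": [0, 0, 0.5], "yaw": 0}
    - {"delta_pos": [0, 0, 0], "yaw": 0}
    - {"delta_pos": [0, 0, 0], "yaw": 0}
  hand: 0

```text
clock: 9.5
tcp_pos: [549.2, -20.1, 85.3]
orientation: [3.142, -0.0, -3.077]
wrist_force: [0.4, -0.0, 0.6]
opening: 0.2
```

carry_out:
  increments:
    - {"delta_pos": [0, 0, 0.2], "yaw": 0}
    - {"delta_pos": [0, 0, 0.2], "yaw": 0}
    - {"delta_pos": [0, 0, 0.2], "yaw": 0}
    - {"delta_pos": [0, 0, 0], "yaw": 0}

```text
clock: 9.9
tcp_pos: [548.9, -20.6, 79.0]
orientation: [3.141, -0.0, -3.078]
wrist_force: [0.4, 0.4, -0.1]
opening: -0.1
```

carry_out:
  increments:
    - {"delta_pos": [0, 0, 0.1], "yaw": 0}
    - {"delta_pos": [0, 0, 0.1], "yaw": 0}
    - {"delta_pos": [0, 0, 0], "yaw": 0}

```text
clock: 10.2
tcp_pos: [549.2, -20.7, 77.5]
orientation: [-3.142, 0.0, -3.078]
wrist_force: [-1.4, 0.2, 1.7]
opening: -0.2
```

carry_out:
  increments:
    - {"delta_pos": [0, 0, 0.1], "yaw": 0}
    - {"delta_pos": [0, 0, 0], "yaw": 0}

```text
clock: 10.4
tcp_pos: [549.3, -20.7, 77.4]
orientation: [-3.142, -0.0, -3.078]
wrist_force: [-4.2, 1.0, 8.5]
opening: -0.2
```

Tight: 8.5 N with no movement. On to the middle bolt.

carry_out:
  increments:
    - {"delta_pos": [0, 0, -1.5], "yaw": 0}
    - {"delta_pos": [0, -1.5, -1.0], "yaw": 0}
    - {"delta_pos": [0, -2.5, 0], "yaw": 0}
    - {"delta_pos": [0, -2.5, 0], "yaw": 0}
    - {"delta_pos": [0.04, -1.5, 0], "yaw": 0}
    - {"delta_pos": [0, -0.5, 1.0], "yaw": 0}
    - {"delta_pos": [0, 0, 1.0], "yaw": 0}
    - {"delta_pos": [0, 0, 0.2], "yaw": 0}
    - {"delta_pos": [0, 0, 0.2], "yaw": 0}
    - {"delta_pos": [0, 0, 0], "yaw": 0}

```text
clock: 11.4
tcp_pos: [553.8, -104.6, 76.8]
orientation: [3.141, -0.001, -3.077]
wrist_force: [0.0, 0.3, 0.6]
opening: 0.0
```

carry_out:
  increments:
    - {"delta_pos": [0, 0, 0.1], "yaw": 0}
    - {"delta_pos": [0, 0, 0.1], "yaw": 0}
    - {"delta_pos": [0, 0, 0], "yaw": 0}

```text
clock: 11.7
tcp_pos: [554.3, -105.2, 75.4]
orientation: [-3.142, 0.0, -3.078]
wrist_force: [0.3, 0.3, -0.4]
opening: -0.1
```

carry_out:
  increments:
    - {"delta_pos": [0, 0, 0.1], "yaw": 0}
    - {"delta_pos": [0, 0, 0.1], "yaw": 0}
    - {"delta_pos": [0, 0, 0], "yaw": 0}

```text
clock: 12.0
tcp_pos: [554.2, -105.5, 73.3]
orientation: [-3.141, 0.0, -3.078]
wrist_force: [0.4, 0.9, 0.5]
opening: -0.2
```

carry_out:
  increments:
    - {"delta_pos": [0, 0, 0.1], "yaw": 0}
    - {"delta_pos": [0, 0, 0.1], "yaw": 0}
    - {"delta_pos": [0, 0, 0], "yaw": 0}

```text
clock: 12.3
tcp_pos: [554.1, -105.6, 71.2]
orientation: [-3.141, 0.0, -3.078]
wrist_force: [1.0, 1.2, 0.5]
opening: 0.0
```

Sinking easily, with a slight force. I'll follow it down to a firm stop at about 70.

carry_out:
  increments:
    - {"delta_pos": [0, 0, 0.1], "yaw": 0}
    - {"delta_pos": [0, 0, 0.1], "yaw": 0}
    - {"delta_pos": [0, 0, 0], "yaw": 0}

```text
clock: 12.6
tcp_pos: [554.2, -105.6, 70.0]
orientation: [-3.141, -0.0, -3.078]
wrist_force: [-2.7, 1.1, 6.4]
opening: -0.6
```

carry_out:
  increments:
    - {"delta_pos": [0, 0, 0.1], "yaw": 0}
    - {"delta_pos": [0, 0, 0], "yaw": 0}

```text
clock: 12.8
tcp_pos: [554.3, -105.6, 69.9]
orientation: [-3.142, -0.001, -3.078]
wrist_force: [-5.9, 1.4, 13.0]
opening: -0.3
```

The middle bolt sank 8 mm to a hard stop, so it is the loose one. Moving up and over to its red ball.

carry_out:
  increments:
    - {"delta_pos": [0, 0, -1.5], "yaw": 0}
    - {"delta_pos": [0, 0, -2.0], "yaw": 0}
    - {"delta_pos": [0, 0, -1.5], "yaw": 0}
    - {"delta_pos": [-1.0, 0, 0], "yaw": 0}
    - {"delta_pos": [-2.0, 0, 0], "yaw": 0}
    - {"delta_pos": [-1.0, 0, 0], "yaw": 0}
    - {"delta_pos": [0, 0, 0], "yaw": 0}
    - {"delta_pos": [0, 0, 0], "yaw": 0}
  hand: 4.0

```text
clock: 13.6
tcp_pos: [593.5, -102.8, 117.4]
orientation: [3.141, -0.002, -3.078]
wrist_force: [-0.5, -0.1, 0.2]
opening: 40.2
```

```bash
python3 - <<'E'
from h import *
P=[]
for i in range(3):
    a=cam('side');b=cam('top');s=bot.read_state();P.append(s['tcp_pos'])
print(np.mean(P,0).round(1),s['orientation'].round(3),s['wrist_force'].round(1))
print(blobs(a['frame'],(0,160,80),(5,255,255),4))
q=cv2.resize(np.hstack([a['frame'][190:290,290:430],b['frame'][140:240,260:400]]),None,fx=2.85,fy=2.85,interpolation=cv2.INTER_CUBIC)
cv2.imwrite('pics/c6.png',q[:,:,::-1])
E
```

```text
[ 593.4 -102.9  118. ] [ 3.142 -0.    -3.079] [-0.1 -0.1 -0. ]
[(array([331.11, 223.  ]), [329, 221, 5, 5, 18]), (array([360.41, 236.12]), [359, 234, 4, 5, 17]), (array([392.42, 249.89]), [391, 248, 4, 5, 19])]
```

View pics/c6.png

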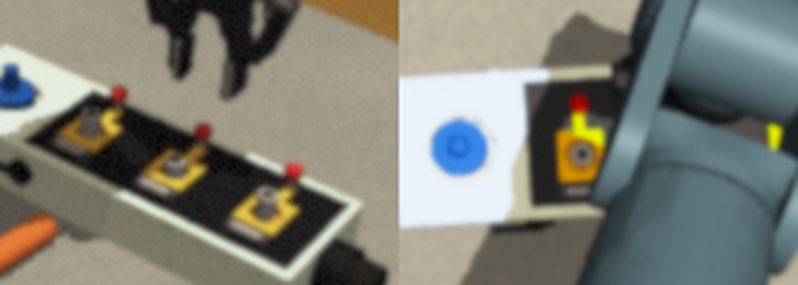

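The middle bolt head is visibly lower (crop 177,165), the cover is centred in the pocket (458,147), and the fingers are over the middle ball (203,132). Descend and grip.

carry_out:
  increments:
    - {"delta_pos": [-0.05, 0, 1.0], "yaw": 0}
    - {"delta_pos": [0, 0, 1.5], "yaw": 0}
    - {"delta_pos": [0, 0, 1.5], "yaw": 0}
    - {"delta_pos": [0, 0, 1.0], "yaw": 0}
    - {"delta_pos": [0, 0, 0.7], "yaw": 0}
    - {"delta_pos": [0, 0, 0], "yaw": 0}

```text
clock: 14.5
tcp_pos: [593.5, -102.6, 59.6]
orientation: [3.14, -0.003, -3.078]
wrist_force: [1.1, 0.1, -0.1]
opening: 40.2
```

carry_out:
  increments:
    - {"delta_pos": [0, 0, 0], "yaw": 0}
    - {"delta_pos": [0, 0, 0], "yaw": 0}
    - {"delta_pos": [0, 0, 0], "yaw": 0}
    - {"delta_pos": [0, 0, 0], "yaw": 0}
    - {"delta_pos": [0, 0, 0], "yaw": 0}
    - {"delta_pos": [0, 0, 0], "yaw": 0}
  hand: 1.0

```text
clock: 15.1
tcp_pos: [595.1, -105.3, 62.4]
orientation: [-3.137, 0.001, -3.078]
wrist_force: [-1.0, -8.0, -1.1]
opening: 13.6
```

carry_out:
  increments:
    - {"delta_pos": [0, -0.2, 0], "yaw": 0}
    - {"delta_pos": [0, 0, 0], "yaw": 0}
    - {"delta_pos": [0.23, 0, -0.7], "yaw": 0}
    - {"delta_pos": [0.3, 0, -0.67], "yaw": 0}
    - {"delta_pos": [0.37, 0, -0.64], "yaw": 0}
    - {"delta_pos": [0, 0, 0], "yaw": 0}

```text
clock: 15.7
tcp_pos: [585.3, -106.0, 82.5]
orientation: [-3.14, 0.0, -3.078]
wrist_force: [0.5, -4.4, -1.1]
opening: 13.1
```

```bash
python3 - <<'E'
from h import *
a=cam('side');s=bot.read_state()
print(s['tcp_pos'].round(1),s['wrist_force'].round(1),s['opening'])
print(blobs(a['frame'],(0,150,60),(5,255,255),3))
h=np.array([554.3,-105.6,58])-28*np.array([.998,.063,0])
for th in(0,10,18,55,57):
    f=np.radians(14.83+th);print(th,proj(a,h+70.34*np.array([.998*np.cos(f),.063*np.cos(f),np.sin(f)])).round(1))
q=cv2.resize(a['frame'][180:290,290:430],None,fx=4,fy=4,interpolation=cv2.INTER_CUBIC)
cv2.imwrite('pics/c7.png',q[:,:,::-1])
E
```

```text
[ 585.5 -106.    82.2] [ 1.1 -4.4 -1.2] 13.420632664022996
[(array([331.12, 223.  ]), [329, 221, 5, 5, 16]), (array([358.  , 229.78]), [356, 227, 5, 6, 18]), (array([392.55, 249.95]), [390, 248, 6, 5, 22])]
0 [361.  234.9]
10 [360.4 231.6]
18 [359.7 229.5]
55 [352.4 226.2]
57 [351.9 226.3]
```

View pics/c7.png

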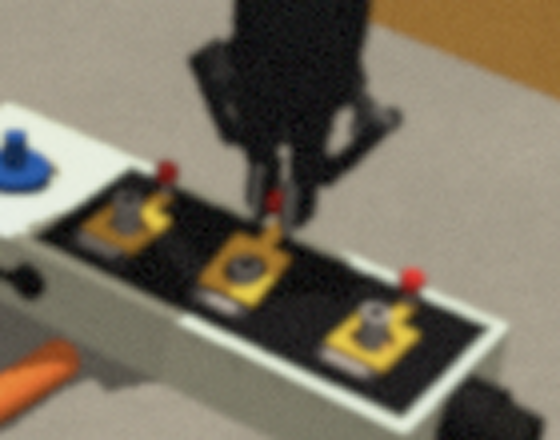

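The middle ball is held at crop (275,200), its cap is lifting, and the others are shut. Continuing along the arc.

carry_out:
  increments:
    - {"delta_pos": [0.43, -0.1, -0.6], "yaw": 0}
    - {"delta_pos": [0.49, -0.1, -0.55], "yaw": 0}
    - {"delta_pos": [0.55, 0, -0.5], "yaw": 0}
    - {"delta_pos": [0.59, 0, -0.43], "yaw": 0}
    - {"delta_pos": [0, 0, 0], "yaw": 0}

```text
clock: 16.25
tcp_pos: [564.2, -107.8, 102.3]
orientation: [3.14, -0.001, -3.078]
wrist_force: [0.3, 5.7, -2.5]
opening: 13.2
```

carry_out:
  increments:
    - {"delta_pos": [0.64, 0, -0.37], "yaw": 0}
    - {"delta_pos": [0.67, 0, -0.3], "yaw": 0}
    - {"delta_pos": [0.35, 0, -0.12], "yaw": 0}
    - {"delta_pos": [0, 0, 0], "yaw": 0}
    - {"delta_pos": [0, 0, 0], "yaw": 0}
    - {"delta_pos": [0, 0, 0], "yaw": 0}
    - {"delta_pos": [0, 0, 0], "yaw": 0}

```text
clock: 16.95
tcp_pos: [548.6, -108.8, 110.0]
orientation: [3.14, 0.0, -3.078]
wrist_force: [1.0, 6.6, -0.4]
opening: 13.0
```

```bash
python3 - <<'E'
from h import *
a=cam('side');b=cam('top');s=bot.read_state()
print(s['clock'],s['tcp_pos'].round(1),s['wrist_force'].round(1),s['opening'])
print(blobs(a['frame'],(0,150,60),(5,255,255),3))
q=cv2.resize(np.hstack([a['frame'][170:300,270:430],b['frame'][140:270,200:360]]),None,fx=2.5,fy=2.5,interpolation=cv2.INTER_CUBIC)
cv2.imwrite('pics/c8.png',q[:,:,::-1])
E
```

```text
17.05 [ 548.6 -108.8  110. ] [ 0.5  6.8 -0.6] 13.278551831738875
[(array([331.14, 222.93]), [330, 221, 4, 5, 14]), (array([351.08, 226.08]), [350, 224, 3, 5, 12]), (array([392.67, 249.86]), [391, 248, 5, 5, 21])]
```

View pics/c8.png

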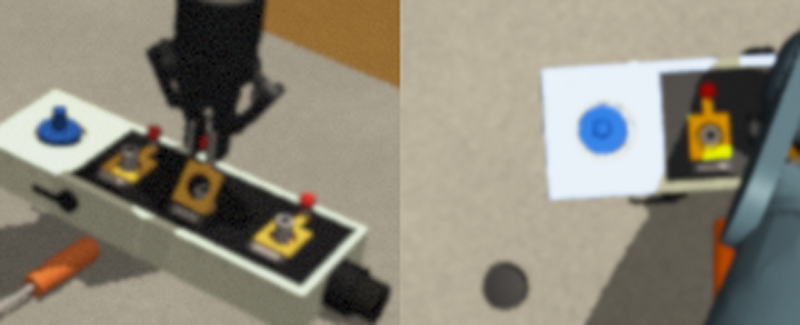

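The middle cap is open about 57° and held, the others are shut, and the cover is seated. The ball at (351,226) matches the model. I'll relieve the small side load, let it settle and hand in.

carry_out:
  increments:
    - {"delta_pos": [0, 0.1, 0], "yaw": 0}
    - {"delta_pos": [0, 0, 0], "yaw": 0}
    - {"delta_pos": [0, 0, 0], "yaw": 0}
    - {"delta_pos": [0, 0, 0], "yaw": 0}
    - {"delta_pos": [0, 0, 0], "yaw": 0}
    - {"delta_pos": [0, 0, 0], "yaw": 0}

```text
clock: 17.65
tcp_pos: [548.5, -108.7, 110.0]
orientation: [3.141, -0.0, -3.078]
wrist_force: [0.8, 3.7, -1.2]
opening: 13.6
```

```bash
python3 - <<'E'
from h import *
a=cam('side');s=bot.read_state()
print(s['clock'],s['tcp_pos'].round(1),s['wrist_force'].round(1),s['opening'],blobs(a['frame'],(0,150,60),(5,255,255),3))
print(bot.close_job())
E
```

```text
17.7 [ 548.5 -108.7  110.1] [ 1.6  3.6 -2.6] 13.921621699517775 [(array([331.13, 223.  ]), [329, 221, 5, 5, 15]), (array([351.  , 226.08]), [350, 224, 3, 5, 13]), (array([392.55, 249.95]), [390, 248, 6, 5, 22])]
the job is handed in; nothing more can be done
None
```

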